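# Sort the spice jars off the lime box and hold its lid open

## Robot

A 6-joint arm with a two-finger parallel gripper is mounted at the origin on a cart in front of the work surface, level with it; the furniture and walls round the work are solid. World frame = base frame: x ahead of the robot, y to its left, z up, the work surface at z = 0. Lengths are in mm, angles in degrees, forces in N, time in s.
With the tool pointing down it reaches from about 225 to 725 mm from the base axis. Payload 3.1 kg.
Tool frame: the origin (TCP) lies at the very end of the fingers, on their centre line; the grasp point (between the pads) lies 19 mm behind it; z points along the fingers, y is the line along which they close (so a half turn about z gives the same grasp; the last joint's range is limited). The gripper opens to 85 mm and grips with 20 to 120 N. Pads are 22 mm wide; open, the fingers measure 114 mm over their backs; the gripper's body (76 mm by 85 mm) begins 54 mm behind the grasp point. The pads swing forward as they close: fully open they stand 13 mm farther back than shut.
Start: joints at [65.157, 2.75, 5.684, 92.934, 0, 82.678], TCP at [158.062, 500.633, 231.312] pointing down, gripper open.
Joint ranges: [-166.93, 166.93], [-56.73, 111.36], [-69.38, 81.34], [-121.58, 131.49], [-85.45, 84.26], [-180, 180]. Speed limits (degrees/s): [159.86, 159.86, 180, 180, 180, 180].

## Interface

Orientations are given as a 3x3 rotation matrix whose columns are the frame's x, y, z axes.
In Python, from station import env, camrig, status gives the robot as it stands (env), with the cameras (camrig) and the readings (status).
- The arm moves only by the shell command python3 drive.py 'ROWS' [FORCE]. ROWS is a JSON list of rows, 1 to 8 of them, each an object with the fields aperture (the finger opening in mm), sx, sy, sz (the shift in shares of 300 mm (1.0 is 300 mm)), yaw (a turn about the tool's z in shares of 90 degrees (1.0 is 90 degrees)); a field left out counts as zero (the opening has to be given); each row shifts and turns the commanded pose from where the row before left it, along the tool's axes as they then stand; what a row does not reach is not made up. A row lasts 1/12 s, in which the tool goes at most 41.7 mm and 7.16 degrees, less where a joint would pass 70% of its speed; a pose out of reach is approached as far as the arm can. The fingers move at their own pace and stop on an object; FORCE is the grip in N (left out, the last holds). Time passes only in rows, so rows that do not move let the fingers close. It prints the time, the measured TCP pose, the force, the opening and the grip force at its end. A shift or turn number past 1, either way, is cut back to 1. Input that does not fit is refused with a message, and nothing moves.
- status.state(): the state, without advancing time (a new reading comes with each control period).
- camrig.camera(name): name is "scene" or "top"; returns a dict with "pixels" (400x640x3 uint8, red, green, blue), "fx", "fy", "cx", "cy" (pixels), "world_from_camera" (4x4, takes a point from camera to world coordinates). Camera axes: x right, y down, z forward; pixel columns grow to the right and rows downward; lengths in mm; the calibration is good to about 2 mm. A picture is of the moment at which its call begins. There is no depth.
- env.sign_off(): hands the job in; it is judged then, once.
The state is a dict: "clock": time; "q": joint angles; "joint_vel": joint speeds; "joint_torque": joint torques, N m; "tcp_pos": TCP position; "ee_rot": TCP orientation; "wrist_force": force on the tool from outside, world axes, zero at the start; "wrist_torque": the same for the moment, N m; "width": finger opening in mm; "grip_force": force on a finger pad.
Only numpy, scipy, OpenCV 4.12 (cv2) and the standard library are available. Lean on these libraries where they do the work, as an engineer would, in place of code of your own. Each camera call takes 0.05 s, during which the arm holds its last target. There are 200 camera calls.

## Task

Two spice jars, a short one and a tall one, stand on the lid of the wooden lime box. Stand each upright in the row of its own height: the dark tray that already holds a jar like it, in the empty place. Only then lift the box's lid (it has a bar handle in front) and hold it open at about 60 degrees so that I can take out the limes: the lid falls shut by itself, so finish still holding it there, and leave the other things on the worktop alone.

Things in the scene. Friction and masses are not known exactly. Their poses are not given: they have to be found in the camera images.
- lime_box: light wooden lime box, fixed to the worktop: 180 mm deep (its x), 260 mm wide (its y), 80 mm high without the lid; origin: centre of its underside, its -x side faces the robot
- lid (a joint): opening angle of the lime box's lid, rad: 0 shut, 1.047 = 60 degrees, at most 1.5. Brown wooden board 186 x 264 x 10 mm, 0.3 kg, its top 90 mm above the worktop when shut, hinged on the box's far rim (axis along the box's y). Weight and a weak spring shut it from every angle; 1 to 3 N at the handle hold it
- lid_hinge (a point): middle of the lid's hinge line: 90 mm behind the box's centre, 80 mm above the worktop; axes turn with the lid: y along the hinge, -x towards the handle
- lid_handle (a point): middle of the lid's handle: round dark steel bar 12 mm thick, along y, 90 mm long, 39 mm in front of the lid's edge on two arms (gap to the lid 33 mm); pinched from above it turns between the fingers. 224 mm from the hinge line (-x of lid_hinge), 5 mm above the lid's underside, 85 mm above the worktop when shut; axes as lid_hinge's
- short_jar: the loose short spice jar: upright cylinder 42 mm in diameter, 55 mm high, with a dark metal cap and a paper label, about 0.12 kg; origin: centre of its underside, z up. It starts upright on the closed lid of the lime box
- tall_jar: the loose tall spice jar: upright cylinder 42 mm in diameter, 90 mm high, with a dark metal cap and a paper label, about 0.12 kg; origin: centre of its underside, z up. It starts upright on the closed lid of the lime box
- short_tray: dark wooden tray for the short jars, fixed to the worktop: 125 mm (its x) by 62 mm (its y), 18 mm high, walls 5 mm, inner floor 5 mm above the worktop; origin: centre of its underside. A fixed short jar (55 mm high, 42 mm diameter) already stands in its far half, centred at x = +34 mm; the near half is empty. Which tray is on the left changes
- tall_tray: dark wooden tray for the tall jars, fixed to the worktop: 125 mm (its x) by 62 mm (its y), 18 mm high, walls 5 mm, inner floor 5 mm above the worktop; origin: centre of its underside. A fixed tall jar (90 mm high, 42 mm diameter) already stands in its far half, centred at x = +34 mm; the near half is empty. Which tray is on the left changes
- short_place (a point): middle of the empty place in the short tray, at the inner floor (tray frame x = -26 mm, y = 0, 5 mm above the worktop); axes as the tray's
- tall_place (a point): middle of the empty place in the tall tray, at the inner floor (tray frame x = -26 mm, y = 0, 5 mm above the worktop); axes as the tray's
- white_bowl: small white bowl, 127 mm wide, 62 mm high; origin: centre of its underside; bystander, stays where it is
- ribbed_cup: ribbed off-white cup, 78 mm wide, 70 mm high; origin: centre of its underside; bystander, stays where it is
- mug: white mug with a handle, 78 x 110 mm, 97 mm high; origin: centre of its underside; bystander, stays where it is
- timer: round off-white kitchen timer, 65 mm wide, 58 mm high; origin: centre of its underside; bystander, stays where it is

How it is judged (in metres and radians):
On the way, in this order (a step that is already met when the one before it is completed fails the run):
1. both jars stand released and upright, each in the tray of its own height, with the lid still shut (x of short_jar in the frame of short_tray between -0.045 and 0 m and y of short_jar in the frame of short_tray between -0.01 and 0.01 m and z of short_jar in the frame of short_tray between -0.002 and 0.011 m and angle between each of short_jar, tall_jar's own z axis and vertical below 0.15 rad and contact force between the fingers and short_jar below 0.05 N and x of tall_jar in the frame of tall_tray between -0.045 and 0 m and y of tall_jar in the frame of tall_tray between -0.01 and 0.01 m and z of tall_jar in the frame of tall_tray between -0.002 and 0.011 m and contact force between the fingers and tall_jar below 0.05 N and value of joint lid below 0.1 rad), for 0.2 s.
2. the lid is held by the gripper at 60 degrees, give or take 6 (value of joint lid between 0.942 and 1.152 rad and contact force between the fingers and lid above 0.3 N), for 0.5 s.
At the end, for the whole second after the job is handed in: each jar stands upright (0.15 rad) and released on the floor (6 mm) of the empty half of its own tray, centred across it within 10 mm; the lid is still, between 54 and 66 degrees, carried by the fingers (over 0.3 N) and nothing else (all of step 2 and x of short_jar in the frame of short_tray between -0.045 and 0 m and y of short_jar in the frame of short_tray between -0.01 and 0.01 m and z of short_jar in the frame of short_tray between -0.002 and 0.011 m and angle between each of short_jar, tall_jar's own z axis and vertical below 0.15 rad and contact force between the fingers and short_jar below 0.05 N and x of tall_jar in the frame of tall_tray between -0.045 and 0 m and y of tall_jar in the frame of tall_tray between -0.01 and 0.01 m and z of tall_jar in the frame of tall_tray between -0.002 and 0.011 m and contact force between the fingers and tall_jar below 0.05 N and velocity of joint lid between -0.1 and 0.1 rad/s and contact force between each of short_jar, tall_jar and lid below 0.05 N); the arm keeps its last pose, push and grip.
It fails at once if the lid is lifted (above 0.15 rad) while a jar touches it (value of joint lid above 0.15 rad and contact force between any of short_jar, tall_jar and lid above 0.05 N).
It fails at once if a jar is tipped by more than 50 degrees (angle between any of short_jar, tall_jar's own z axis and vertical above 0.87 rad).
It fails at once if a bystander is moved by more than 20 mm (distance of any of white_bowl, ribbed_cup, mug, timer from where it was at the start of the episode above 0.02 m).
It also fails if it takes over 72 s, if anything falls off the work surface, if the arm or the gripper's body presses on something with over 40 N, if the wrist force passes 120 N, or if a joint passes its speed limit or range.

## Working session

There is one attempt and no reset: what is moved stays moved. The work goes in short steps, Python scripts to look and compute and a shell command to move; the robot and the scene stay as the last step left them, time stands still between calls to the robot, and variables do not carry over. Pictures are saved under pics/ and viewed, at most 10 in all, crops included, and the job is handed in when it is done.

```bash
ls; mkdir -p pics
python3 - <<'E'
from station import env, camrig, status
import cv2
for n in("scene","top"):
    c=camrig.camera(n); cv2.imwrite(f"pics/{n}0.png",c["pixels"][:,:,::-1]); print(n,c["fx"],c["fy"],c["cx"],c["cy"],c["world_from_camera"])
s=status.state(); print(s["ee_rot"],s["clock"],s["width"])
E
```

```text
drive.py
pics
station.py
scene 363.3371605761243 363.3371605761243 320.6442480119636 200.42270833316493 [[ 6.67082354e-01 -5.45222168e-01  5.07675015e-01  2.18857122e+00]
 [-7.44967511e-01 -4.83667006e-01  4.59444921e-01 -5.45946408e+02]
 [-4.95390122e-03 -6.84688991e-01 -7.28818526e-01  8.56375501e+02]
 [ 0.00000000e+00  0.00000000e+00  0.00000000e+00  1.00000000e+00]]
top 418.2743652235842 418.2743652235842 319.9666184636181 202.42634139503986 [[-2.14444515e-02 -9.89104967e-01  1.45641683e-01  3.44010317e+02]
 [-9.99711939e-01  2.27849638e-02  7.54211670e-03 -8.64346502e+01]
 [-1.07783856e-02 -1.45437993e-01 -9.89308656e-01  1.30615463e+03]
 [ 0.00000000e+00  0.00000000e+00  0.00000000e+00  1.00000000e+00]]
[[-9.53596152e-01  3.01087311e-01 -8.99603308e-04]
 [ 3.01088515e-01  9.53594330e-01 -1.88674464e-03]
 [ 2.89781742e-04 -2.07005266e-03 -9.99997815e-01]] 0.1 85.39377720033976
```

View pics/scene0.png

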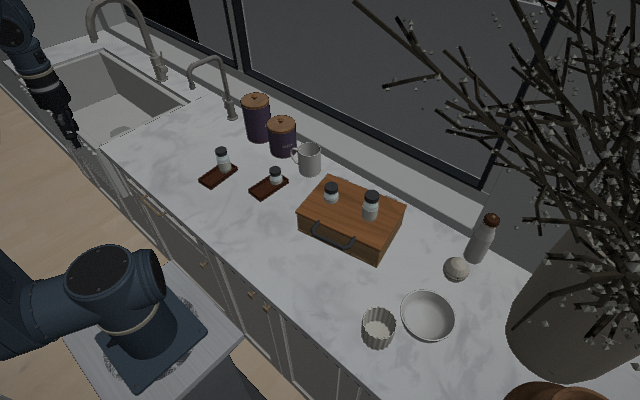

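View pics/top0.png

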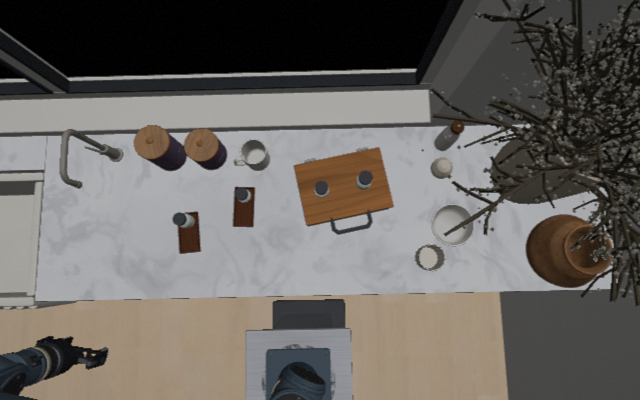

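The scene view shows the tall tray on the left (218,175), the short tray (268,187), the box (350,220) with the short jar (331,192) and the tall jar (371,205). In the top view the trays are at (189,232) and (244,207), the caps at (321,188) and (364,179), and the handle at (352,224).

```bash
cat > h.py <<'E'
import numpy as np, cv2
from station import env, camrig, status
def ray(c,p):
    W=c["world_from_camera"]; d=W[:3,:3]@[(p[0]-c["cx"])/c["fx"],(p[1]-c["cy"])/c["fy"],1]
    return W[:3,3],d
def plane(c,p,z):
    o,d=ray(c,p); return (o+d*(z-o[2])/d[2])[:2]
def proj(c,X):
    W=c["world_from_camera"]; q=W[:3,:3].T@(np.asarray(X,float)-W[:3,3]); return np.array([c["cx"]+c["fx"]*q[0]/q[2],c["cy"]+c["fy"]*q[1]/q[2]])
def tool(v):  # world vector -> tool axes
    return np.round(status.state()["ee_rot"].T@np.asarray(v,float),1)
E
python3 - <<'E'
from h import *
np.set_printoptions(precision=1,suppress=True)
c=camrig.camera("top"); im=c["pixels"]; hsv=cv2.cvtColor(im,cv2.COLOR_RGB2HSV)
def comps(m,x0,x1,y0,y1,amin):
    k=np.zeros_like(m); k[y0:y1,x0:x1]=m[y0:y1,x0:x1]
    for q in cv2.findContours(k,cv2.RETR_EXTERNAL,cv2.CHAIN_APPROX_NONE)[0]:
        if cv2.contourArea(q)>amin: yield q
H,S,V=[hsv[...,i].astype(int) for i in range(3)]
sat=((S>110)&(V<120)&((H<15)|(H>165))).astype(np.uint8)*255
lid=((S>100)&(V>70)&(H<25)).astype(np.uint8)*255
for n,m,b,a in(("tray",sat,(165,270,180,265),200),("lid",lid,(285,400,140,232),1000)):
    for q in comps(m,*b,a):
        r=cv2.minAreaRect(q); bx=cv2.boxPoints(r); print(n,cv2.contourArea(q),r)
        for z in((0,18) if n=="tray" else (90,)): print(z,np.array([plane(c,p,z) for p in bx]).tolist() and np.round([plane(c,p,z) for p in bx],1).tolist())
dark=((V<80)&(S<110)).astype(np.uint8)*255
for q in comps(dark,170,400,165,235,25):
    (x,y),r=cv2.minEnclosingCircle(q); print("dark",x,y,r,cv2.contourArea(q),[plane(c,(x,y),z) for z in(55,90,145,180)])
cv2.imwrite("pics/crop1.png",cv2.resize(im[140:262,165:400,::-1],None,fx=3.4,fy=3.4,interpolation=cv2.INTER_CUBIC))
s=camrig.camera("scene")["pixels"]
cv2.imwrite("pics/crop2.png",cv2.resize(s[135:275,190:415,::-1],None,fx=3.5,fy=3.5,interpolation=cv2.INTER_CUBIC))
E
```

```text
tray 460.0 ((188.30934143066406, 232.04458618164062), (39.1444206237793, 19.153728485107422), 86.3086166381836)
0 [[512.5, 373.9], [515.1, 313.4], [392.3, 302.9], [389.8, 362.5]]
18 [[510.2, 367.5], [512.7, 307.9], [391.6, 297.6], [389.1, 356.3]]
tray 434.5 ((243.5, 206.49998474121094), (18.44232749938965, 37.75890350341797), 2.385944128036499)
0 [[471.0, 196.4], [591.3, 192.4], [587.4, 133.7], [467.3, 138.5]]
18 [[469.3, 192.5], [587.9, 188.6], [584.1, 130.7], [465.6, 135.4]]
lid 5223.0 ((343.1783447265625, 185.7923583984375), (61.63277816772461, 88.20795440673828), 77.84506225585938)
90 [[637.7, -0.9], [688.4, -259.9], [505.7, -290.1], [456.8, -36.6]]
dark 179.13157653808594 219.34210205078125 6.753472805023193 114.0 [array([486.4, 349. ]), array([482.4, 336.8]), array([476.2, 317.7]), array([472.2, 305.5])]
dark 349.1022644042969 217.0 22.46141815185547 130.5 [array([ 481.9, -163.5]), array([ 478.1, -161.4]), array([ 472., -158.]), array([ 468.1, -155.8])]
dark 241.31967163085938 193.61476135253906 8.48855972290039 128.5 [array([560.8, 161.5]), array([554.7, 154.6]), array([545.2, 143.7]), array([539.1, 136.7])]
dark 321.0 187.5 6.800835609436035 124.0 [array([574., -81.]), array([567.5, -81.2]), array([557.4, -81.4]), array([551. , -81.6])]
dark 365.273193359375 177.31443786621094 7.112480163574219 132.5 [array([ 602.3, -216.6]), array([ 595.1, -212.9]), array([ 583.8, -207.2]), array([ 576.5, -203.6])]
dark 257.5 165.0 8.500100135803223 51.0 [array([648.7, 112.3]), array([640.2, 106.7]), array([626.8,  98. ]), array([618.2,  92.4])]
dark 211.0 165.0 10.000100135803223 54.0 [array([652.1, 255.4]), array([643.5, 245.8]), array([630. , 230.8]), array([621.3, 221.2])]
dark 175.5 167.5 6.041623115539551 37.5 [array([646.9, 364.6]), array([638.4, 352. ]), array([625.1, 332.2]), array([616.6, 319.5])]
```

View pics/crop1.png

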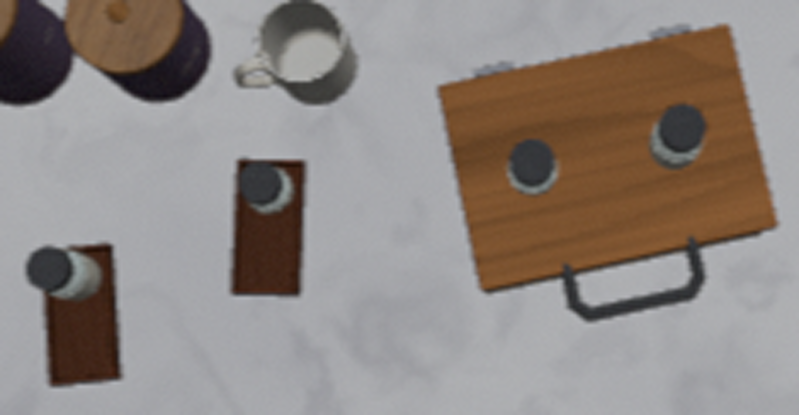

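View pics/crop2.png

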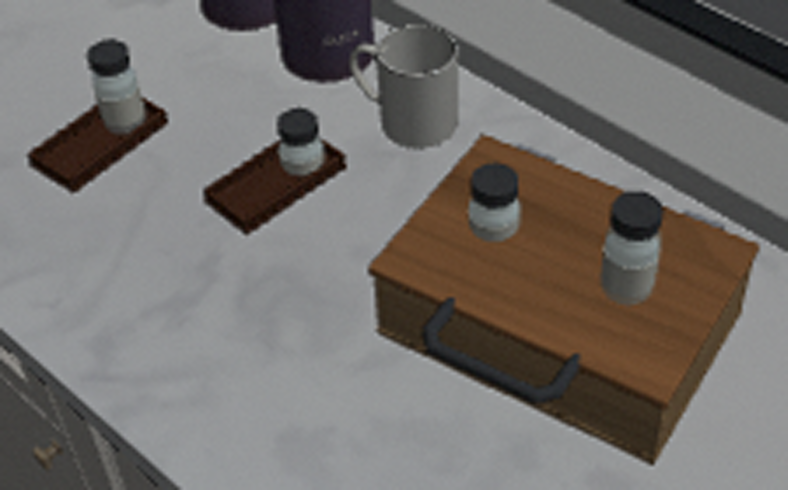

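Crops confirm it: the left tray holds the tall jar, the right tray the short one, and on the lid the left jar is short and the right one tall. First I square the tool (y along world y), then travel to above the short jar.

Careful with the scale: shifts go in shares of 300 mm and turns go in shares of 90 degrees. That gives: -29 mm / 300 = -0.0967, -20 mm / 300 = -0.0667, -5.85 degrees / 90 = -0.065.

```bash
python3 drive.py '[{"aperture": 85,"yaw": -0.065},{"aperture": 85,"yaw": -0.065},{"aperture": 85,"yaw": -0.065},{"aperture": 85,"sx": -0.0667,"sy": -0.0967,"sz": 0.0033},{"aperture": 85,"sx": -0.0667,"sy": -0.0967,"sz": 0.0033},{"aperture": 85,"sx": -0.0667,"sy": -0.0967,"sz": 0.0033},{"aperture": 85,"sx": -0.0667,"sy": -0.0967,"sz": 0.0033},{"aperture": 85,"sx": -0.0667,"sy": -0.0967,"sz": 0.0033}]' 40
python3 drive.py '[{"aperture": 85,"sx": -0.0667,"sy": -0.0967,"sz": 0.0033},{"aperture": 85,"sx": -0.0667,"sy": -0.0967,"sz": 0.0033},{"aperture": 85,"sx": -0.0667,"sy": -0.0967,"sz": 0.0033},{"aperture": 85,"sx": -0.0667,"sy": -0.0967,"sz": 0.0033},{"aperture": 85,"sx": -0.0667,"sy": -0.0967,"sz": 0.0033},{"aperture": 85,"sx": -0.0667,"sy": -0.0967,"sz": 0.0033},{"aperture": 85,"sx": -0.0667,"sy": -0.0967,"sz": 0.0033},{"aperture": 85,"sx": -0.0667,"sy": -0.0967,"sz": 0.0033}]'
python3 drive.py '[{"aperture": 85,"sx": -0.0667,"sy": -0.0967,"sz": 0.0033},{"aperture": 85,"sx": -0.0667,"sy": -0.0967,"sz": 0.0033},{"aperture": 85,"sx": -0.0667,"sy": -0.0967,"sz": 0.0033},{"aperture": 85,"sx": -0.0667,"sy": -0.0967,"sz": 0.0033},{"aperture": 85,"sx": -0.0667,"sy": -0.0967,"sz": 0.0033},{"aperture": 85,"sx": -0.0667,"sy": -0.0967,"sz": 0.0033},{"aperture": 85},{"aperture": 85}]'
python3 - <<'E'
from h import *
s=status.state(); print(s["ee_rot"].round(3),tool(np.array([558.5,-81.4,109])-s["tcp_pos"]))
E
```

```text
clock: 0.87
tcp_pos: [258.5, 354.3, 226.0]
ee_rot: [[-1.0, -0.001, -0.0], [-0.001, 1.0, -0.0], [0.0, -0.0, -1.0]]
wrist_force: [2.4, -0.2, 0.2]
width: 84.9
grip_force: 0.0
clock: 1.53
tcp_pos: [418.8, 122.1, 218.2]
ee_rot: [[-1.0, -0.0, 0.0], [-0.0, 1.0, 0.0], [-0.0, 0.0, -1.0]]
wrist_force: [1.4, 1.1, -0.2]
width: 84.9
grip_force: 0.0
clock: 2.2
tcp_pos: [538.4, -51.6, 211.0]
ee_rot: [[-1.0, 0.003, -0.002], [0.003, 1.0, 0.001], [0.002, 0.001, -1.0]]
wrist_force: [-0.6, 0.4, -0.7]
width: 85.1
grip_force: 0.0
[[-1.     0.003 -0.002]
 [ 0.003  1.     0.001]
 [ 0.002  0.001 -1.   ]] [-20.4 -29.8 101.9]
```

```bash
python3 drive.py '[{"aperture": 75,"sx": -0.0667,"sy": -0.1},{"aperture": 75,"sz": 0.0833},{"aperture": 75,"sz": 0.0833},{"aperture": 75,"sz": 0.0833},{"aperture": 75,"sz": 0.0667},{"aperture": 75,"sz": 0.0233},{"aperture": 75},{"aperture": 38}]'
python3 drive.py '[{"aperture": 38},{"aperture": 38},{"aperture": 38},{"aperture": 38},{"aperture": 38},{"aperture": 38},{"aperture": 38},{"aperture": 38}]'
python3 - <<'E'
from h import *
c=camrig.camera("scene"); cv2.imwrite("pics/g1.png",cv2.resize(c["pixels"][100:275,190:470,::-1],None,fx=2.8,fy=2.8))
E
```

```text
clock: 2.87
tcp_pos: [558.2, -79.4, 111.0]
ee_rot: [[-1.0, -0.002, 0.0], [-0.002, 1.0, 0.0], [-0.0, 0.0, -1.0]]
wrist_force: [-0.4, -0.6, 0.3]
width: 64.3
grip_force: 0.0
clock: 3.53
tcp_pos: [559.7, -80.4, 112.9]
ee_rot: [[-1.0, -0.0, 0.004], [-0.0, 1.0, -0.001], [-0.004, -0.001, -1.0]]
wrist_force: [-1.6, 0.6, 7.2]
width: 38.7
grip_force: 23.1
```

View pics/g1.png

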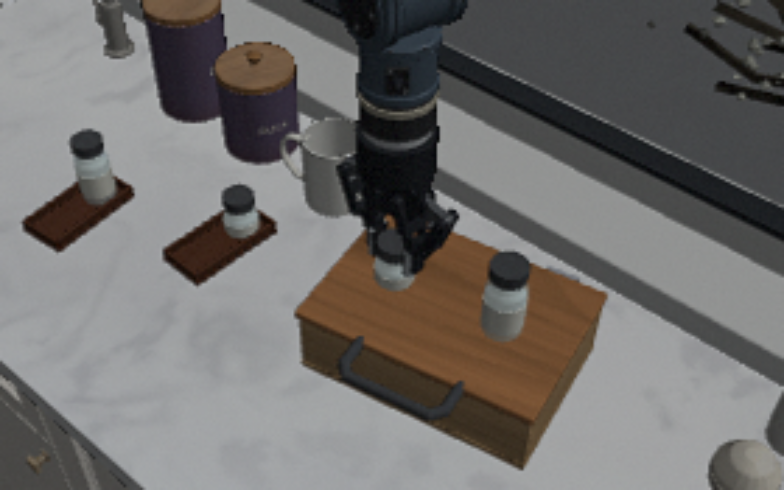

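The fingers hold the short jar's cap edge (around (392,245) in the crop), width 38.7 and some upward force: a bit high. I reopen, lower 8 mm and regrip.

Converted, 8 mm / 300 = 0.0267.

```bash
python3 drive.py '[{"aperture": 60},{"aperture": 60},{"aperture": 60},{"aperture": 60,"sz": 0.0267},{"aperture": 38},{"aperture": 38},{"aperture": 38},{"aperture": 38}]'
python3 drive.py '[{"aperture": 38},{"aperture": 38},{"aperture": 38},{"aperture": 38}]'
```

```text
clock: 4.25
tcp_pos: [557.9, -80.0, 101.6]
ee_rot: [[-1.0, -0.0, -0.001], [-0.0, 1.0, 0.0], [0.001, 0.0, -1.0]]
wrist_force: [-0.1, 0.2, -1.2]
width: 40.1
grip_force: 40.4
clock: 4.58
tcp_pos: [558.4, -80.2, 102.3]
ee_rot: [[-1.0, -0.001, -0.0], [-0.001, 1.0, 0.0], [0.0, 0.0, -1.0]]
wrist_force: [0.4, 0.4, -2.0]
width: 40.0
grip_force: 40.5
```

Converted, 30.5 mm / 300 = 0.1017, -30 mm / 300 = -0.1.

```bash
python3 drive.py '[{"aperture": 38,"sz": -0.0333},{"aperture": 38,"sz": -0.0667},{"aperture": 38,"sz": -0.1},{"aperture": 38,"sx": 0.0233,"sy": 0.1017},{"aperture": 38,"sx": 0.0233,"sy": 0.1017},{"aperture": 38,"sx": 0.0233,"sy": 0.1017},{"aperture": 38,"sx": 0.0233,"sy": 0.1017},{"aperture": 38,"sx": 0.0233,"sy": 0.1017}]'
python3 drive.py '[{"aperture": 38,"sx": 0.0233,"sy": 0.1017},{"aperture": 38,"sx": 0.0233,"sy": 0.1017},{"aperture": 38,"sx": 0.0233,"sy": 0.1017},{"aperture": 38},{"aperture": 38}]'
python3 - <<'E'
from h import *
s=status.state(); print(tool(np.array([501.6,164.2,17])-s["tcp_pos"]))
for n in("scene","top"):
    c=camrig.camera(n); p=proj(c,[501.6,164.2,80]).astype(int); print(n,p)
    cv2.imwrite(f"pics/p1{n}.png",cv2.resize(c["pixels"][p[1]-70:p[1]+70,p[0]-70:p[0]+70,::-1],None,fx=4,fy=4,interpolation=cv2.INTER_CUBIC))
a,b=cv2.imread("pics/p1scene.png"),cv2.imread("pics/p1top.png")
cv2.imwrite("pics/p1.png",cv2.resize(np.hstack([a,b]),(800,400)))
E
```

```text
clock: 5.25
tcp_pos: [523.2, 73.5, 163.6]
ee_rot: [[-1.0, 0.0, 0.002], [0.0, 1.0, 0.0], [-0.002, 0.0, -1.0]]
wrist_force: [0.3, 1.3, -2.8]
width: 40.1
grip_force: 40.7
clock: 5.67
tcp_pos: [502.0, 165.3, 163.3]
ee_rot: [[-1.0, -0.004, 0.001], [-0.004, 1.0, -0.0], [-0.001, -0.0, -1.0]]
wrist_force: [0.5, -0.2, -1.2]
width: 39.9
grip_force: 40.8
[  0.6  -1.1 146.3]
scene [259 173]
top [238 211]
```

View pics/p1.png

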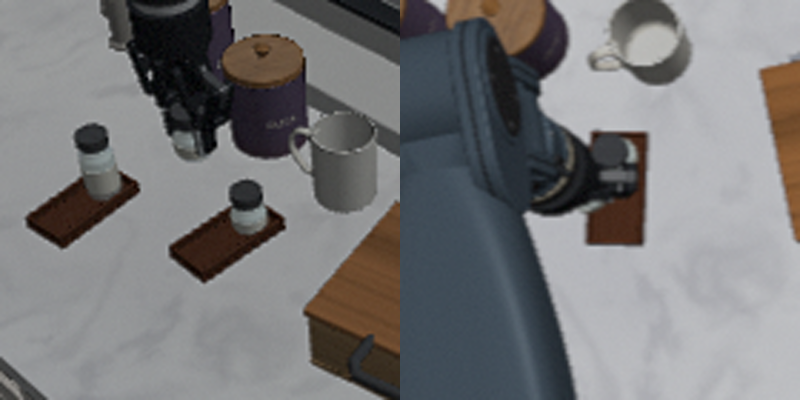

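The jar hangs upright in the fingers at about (190,140) in the left half, in front of the short tray. Lowering it.

Converted, 30 mm / 300 = 0.1, 18 mm / 300 = 0.06.

```bash
python3 drive.py '[{"aperture": 38,"sy": -0.0033,"sz": 0.1},{"aperture": 38,"sz": 0.1},{"aperture": 38,"sz": 0.1},{"aperture": 38,"sz": 0.1},{"aperture": 38,"sz": 0.06},{"aperture": 38},{"aperture": 38,"sz": 0.0133},{"aperture": 38}]'
python3 drive.py '[{"aperture": 38,"sz": 0.0067},{"aperture": 38}]'
python3 drive.py '[{"aperture": 38,"sz": 0.0067},{"aperture": 38},{"aperture": 38}]'
```

```text
clock: 6.43
tcp_pos: [503.4, 162.1, 21.3]
ee_rot: [[-1.0, 0.001, 0.002], [0.001, 1.0, 0.0], [-0.002, 0.0, -1.0]]
wrist_force: [-0.0, -0.1, -1.2]
width: 40.3
grip_force: 40.8
clock: 6.6
tcp_pos: [503.9, 162.9, 20.2]
ee_rot: [[-1.0, -0.0, 0.004], [-0.0, 1.0, 0.001], [-0.004, 0.001, -1.0]]
wrist_force: [0.6, -0.6, -1.6]
width: 39.8
grip_force: 40.8
clock: 6.85
tcp_pos: [502.5, 162.9, 16.8]
ee_rot: [[-1.0, -0.001, 0.001], [-0.001, 1.0, 0.0], [-0.001, 0.0, -1.0]]
wrist_force: [0.0, -0.6, -1.7]
width: 40.4
grip_force: 40.8
```

Converted, 1 mm / 300 = 0.0033.

```bash
python3 drive.py '[{"aperture": 38,"sz": 0.0033},{"aperture": 38},{"aperture": 38}]'
python3 drive.py '[{"aperture": 60},{"aperture": 60},{"aperture": 60},{"aperture": 60,"sz": -0.0167},{"aperture": 60,"sz": -0.0667},{"aperture": 60,"sz": -0.1333},{"aperture": 60,"sz": -0.1333},{"aperture": 60,"sz": -0.1333}]'
```

```text
clock: 7.1
tcp_pos: [502.6, 162.9, 16.5]
ee_rot: [[-1.0, -0.001, 0.001], [-0.001, 1.0, -0.0], [-0.001, -0.0, -1.0]]
wrist_force: [-1.6, -0.4, 5.7]
width: 40.4
grip_force: 44.7
clock: 7.77
tcp_pos: [501.5, 162.7, 161.4]
ee_rot: [[-1.0, -0.0, -0.001], [-0.0, 1.0, -0.0], [0.001, -0.0, -1.0]]
wrist_force: [1.9, -0.6, -0.2]
width: 60.1
grip_force: 0.0
```

Converted, -30 mm / 300 = -0.1, -20 mm / 300 = -0.0667.

```bash
python3 drive.py '[{"aperture": 60,"sz": -0.1},{"aperture": 60,"sz": -0.0667},{"aperture": 75,"sx": -0.02,"sy": -0.1},{"aperture": 75,"sx": -0.02,"sy": -0.1},{"aperture": 75,"sx": -0.02,"sy": -0.1},{"aperture": 75,"sx": -0.02,"sy": -0.1},{"aperture": 75,"sx": -0.02,"sy": -0.1},{"aperture": 75,"sx": -0.02,"sy": -0.1}]'
python3 drive.py '[{"aperture": 75,"sx": -0.02,"sy": -0.1},{"aperture": 75,"sx": -0.02,"sy": -0.1},{"aperture": 75,"sx": -0.02,"sy": -0.1},{"aperture": 75,"sx": -0.02,"sy": -0.1},{"aperture": 75,"sx": -0.0267,"sy": -0.1},{"aperture": 75,"sx": -0.0267,"sy": -0.12},{"aperture": 75},{"aperture": 75}]'
python3 - <<'E'
from h import *
np.set_printoptions(precision=1,suppress=True)
s=status.state(); print(s["q"],tool(np.array([577.7,-204.3,115])-s["tcp_pos"]))
c=camrig.camera("top"); p=proj(c,[501,164,60]).astype(int)
s2=camrig.camera("scene"); q=proj(s2,[501,164,40]).astype(int)
f=lambda c,p:cv2.resize(c["pixels"][p[1]-50:p[1]+50,p[0]-50:p[0]+50,::-1],(400,400),interpolation=cv2.INTER_CUBIC)
cv2.imwrite("pics/p2.png",np.hstack([f(s2,q),f(c,p)])); print(p,q)
E
```

```text
clock: 8.43
tcp_pos: [538.5, -18.6, 210.6]
ee_rot: [[-1.0, -0.001, 0.001], [-0.001, 1.0, -0.0], [-0.001, -0.0, -1.0]]
wrist_force: [0.3, 0.1, -0.2]
width: 74.6
grip_force: 0.0
clock: 9.1
tcp_pos: [578.2, -205.1, 209.4]
ee_rot: [[-1.0, 0.003, -0.001], [0.003, 1.0, 0.001], [0.001, 0.001, -1.0]]
wrist_force: [-0.3, -0.2, -0.1]
width: 75.3
grip_force: 0.0
[-25.8  16.1  18.2  92.2   0.  -25.6] [ 0.4  0.8 94.4]
[240 212] [261 182]
```

View pics/p2.png

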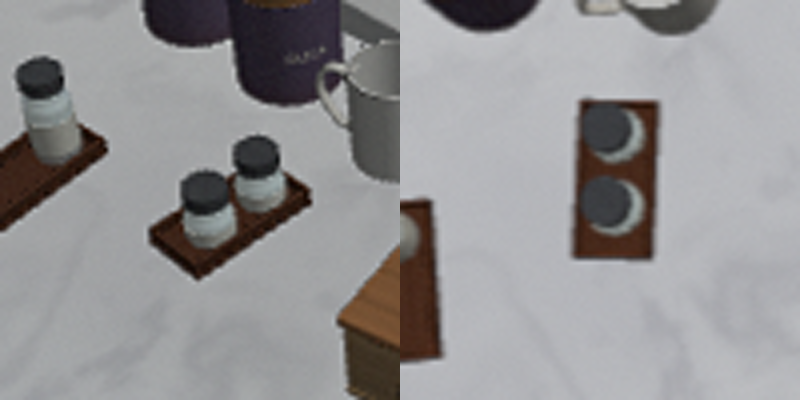

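The short jar stands in line in the near half of its tray, at (208,210) left and (608,205) right. Now the tall jar.

Converted, 25 mm / 300 = 0.0833, 17 mm / 300 = 0.0567.

```bash
python3 drive.py '[{"aperture": 75,"sz": 0.0833},{"aperture": 75,"sz": 0.0833},{"aperture": 75,"sz": 0.0833},{"aperture": 75,"sz": 0.0567},{"aperture": 75},{"aperture": 38},{"aperture": 38},{"aperture": 38}]'
python3 drive.py '[{"aperture": 38},{"aperture": 38},{"aperture": 38},{"aperture": 38},{"aperture": 38},{"aperture": 38},{"aperture": 38}]'
```

```text
clock: 9.87
tcp_pos: [579.8, -203.2, 121.1]
ee_rot: [[-1.0, -0.001, 0.004], [-0.001, 1.0, -0.002], [-0.004, -0.002, -1.0]]
wrist_force: [-1.3, 1.5, 4.8]
width: 40.9
grip_force: 39.6
clock: 10.45
tcp_pos: [579.9, -203.5, 121.0]
ee_rot: [[-1.0, -0.001, 0.004], [-0.001, 1.0, -0.001], [-0.004, -0.001, -1.0]]
wrist_force: [0.2, 0.6, 6.3]
width: 40.4
grip_force: 41.1
```

Converted, 33.5 mm / 300 = 0.1117, 9.6 mm / 300 = 0.032.

```bash
python3 drive.py '[{"aperture": 38,"sz": -0.0333},{"aperture": 38,"sz": -0.0667},{"aperture": 38,"sz": -0.1},{"aperture": 38,"sx": 0.032,"sy": 0.1117,"sz": -0.0333},{"aperture": 38,"sx": 0.032,"sy": 0.1117},{"aperture": 38,"sx": 0.032,"sy": 0.1117},{"aperture": 38,"sx": 0.032,"sy": 0.1117},{"aperture": 38,"sx": 0.032,"sy": 0.1117}]'
python3 drive.py '[{"aperture": 38,"sx": 0.032,"sy": 0.1117},{"aperture": 38,"sx": 0.032,"sy": 0.1117},{"aperture": 38,"sx": 0.032,"sy": 0.1117},{"aperture": 38,"sx": 0.032,"sy": 0.1117},{"aperture": 38,"sx": 0.032,"sy": 0.1117},{"aperture": 38,"sx": 0.032,"sy": 0.1117},{"aperture": 38,"sx": 0.032,"sy": 0.1117},{"aperture": 38,"sx": 0.032,"sy": 0.1117}]'
python3 drive.py '[{"aperture": 38,"sx": 0.032,"sy": 0.1117},{"aperture": 38,"sx": 0.032,"sy": 0.1117},{"aperture": 38,"sx": 0.032,"sy": 0.1117},{"aperture": 38},{"aperture": 38}]'
python3 - <<'E'
from h import *
s=status.state(); print(tool(np.array([425.4,332.7,33])-s["tcp_pos"]))
E
```

```text
clock: 11.12
tcp_pos: [529.6, -34.6, 188.7]
ee_rot: [[-1.0, 0.0, 0.0], [0.0, 1.0, -0.0], [-0.0, -0.0, -1.0]]
wrist_force: [1.4, -0.1, -1.7]
width: 40.7
grip_force: 40.7
clock: 11.78
tcp_pos: [452.6, 233.6, 188.6]
ee_rot: [[-1.0, -0.0, 0.0], [-0.0, 1.0, -0.0], [-0.0, -0.0, -1.0]]
wrist_force: [0.7, 0.0, -1.0]
width: 40.8
grip_force: 40.7
clock: 12.2
tcp_pos: [423.7, 334.0, 188.2]
ee_rot: [[-1.0, -0.004, -0.0], [-0.004, 1.0, -0.001], [0.0, -0.001, -1.0]]
wrist_force: [0.2, -0.9, -0.5]
width: 40.4
grip_force: 40.8
[ -1.8  -1.2 155.2]
```

Converted, 35 mm / 300 = 0.1167, 30 mm / 300 = 0.1.

```bash
python3 drive.py '[{"aperture": 38,"sx": -0.0067,"sy": -0.0033,"sz": 0.1167},{"aperture": 38,"sz": 0.1167},{"aperture": 38,"sz": 0.1167},{"aperture": 38,"sz": 0.1},{"aperture": 38,"sz": 0.0433},{"aperture": 38},{"aperture": 38,"sz": 0.0067},{"aperture": 38}]'
python3 drive.py '[{"aperture": 38,"sz": 0.0067},{"aperture": 38},{"aperture": 38}]'
python3 drive.py '[{"aperture": 38,"sz": 0.0067},{"aperture": 38},{"aperture": 38}]'
```

```text
clock: 12.87
tcp_pos: [427.2, 330.7, 38.4]
ee_rot: [[-1.0, 0.001, 0.0], [0.001, 1.0, -0.0], [-0.0, -0.0, -1.0]]
wrist_force: [0.1, -0.0, -0.6]
width: 41.0
grip_force: 41.9
clock: 13.12
tcp_pos: [426.9, 331.7, 36.8]
ee_rot: [[-1.0, -0.0, 0.001], [-0.0, 1.0, 0.0], [-0.001, 0.0, -1.0]]
wrist_force: [0.8, 0.1, -0.6]
width: 40.7
grip_force: 41.9
clock: 13.37
tcp_pos: [427.3, 332.1, 35.2]
ee_rot: [[-1.0, -0.001, 0.002], [-0.001, 1.0, 0.001], [-0.002, 0.001, -1.0]]
wrist_force: [1.4, 0.5, 2.5]
width: 41.0
grip_force: 42.1
```

Converted, 0.5 mm / 300 = 0.0017.

```bash
python3 drive.py '[{"aperture": 38,"sz": 0.0017},{"aperture": 38}]'
python3 drive.py '[{"aperture": 60},{"aperture": 60},{"aperture": 60},{"aperture": 60,"sz": -0.0167},{"aperture": 60,"sz": -0.0667},{"aperture": 60,"sz": -0.1333},{"aperture": 60,"sz": -0.1333},{"aperture": 60,"sz": -0.1333}]'
python3 drive.py '[{"aperture": 60,"sy": -0.1167,"sz": -0.0333},{"aperture": 60,"sy": -0.1167},{"aperture": 60,"sy": -0.1167},{"aperture": 60,"sy": -0.1167},{"aperture": 60,"sy": -0.1167},{"aperture": 60,"sy": -0.1167},{"aperture": 60,"sy": -0.1167},{"aperture": 60,"sy": -0.1167}]'
python3 - <<'E'
from h import *
c=camrig.camera("top"); p=proj(c,[425,333,60]).astype(int)
s2=camrig.camera("scene"); q=proj(s2,[425,333,50]).astype(int)
f=lambda c,p:cv2.resize(c["pixels"][p[1]-50:p[1]+50,p[0]-50:p[0]+50,::-1],(400,400),interpolation=cv2.INTER_CUBIC)
cv2.imwrite("pics/p3.png",np.hstack([f(s2,q),f(c,p)])); print(p,q)
# handle: dark bar, projected at z=85
c=camrig.camera("top"); V=cv2.cvtColor(c["pixels"],cv2.COLOR_RGB2HSV)
m=((V[...,2]<80)&(V[...,1]<110)).astype(np.uint8)*255; k=np.zeros_like(m); k[205:240,325:380]=m[205:240,325:380]
q=max(cv2.findContours(k,0,cv2.CHAIN_APPROX_NONE)[0],key=cv2.contourArea); r=cv2.minAreaRect(q); print(r,[plane(c,x,85).round(1) for x in cv2.boxPoints(r)])
E
```

```text
clock: 13.53
tcp_pos: [427.3, 332.1, 35.2]
ee_rot: [[-1.0, -0.001, 0.002], [-0.001, 1.0, 0.001], [-0.002, 0.001, -1.0]]
wrist_force: [-0.1, -0.9, 5.5]
width: 41.2
grip_force: 42.5
clock: 14.2
tcp_pos: [425.7, 331.3, 179.8]
ee_rot: [[-1.0, -0.001, -0.002], [-0.001, 1.0, -0.001], [0.002, -0.001, -1.0]]
wrist_force: [0.2, -0.0, -0.8]
width: 59.9
grip_force: 0.0
clock: 14.87
tcp_pos: [426.3, 50.3, 189.1]
ee_rot: [[-1.0, -0.001, 0.001], [-0.001, 1.0, 0.0], [-0.001, 0.0, -1.0]]
wrist_force: [0.9, 0.5, -0.5]
width: 60.3
grip_force: 0.0
[183 239] [209 169]
((349.80078125, 222.51605224609375), (16.774539947509766, 45.88563537597656), 77.79953002929688) [array([473.8, -92.6]), array([ 499.4, -225.1]), array([ 450.9, -233.5]), array([ 425.5, -101.8])]
```

View pics/p3.png

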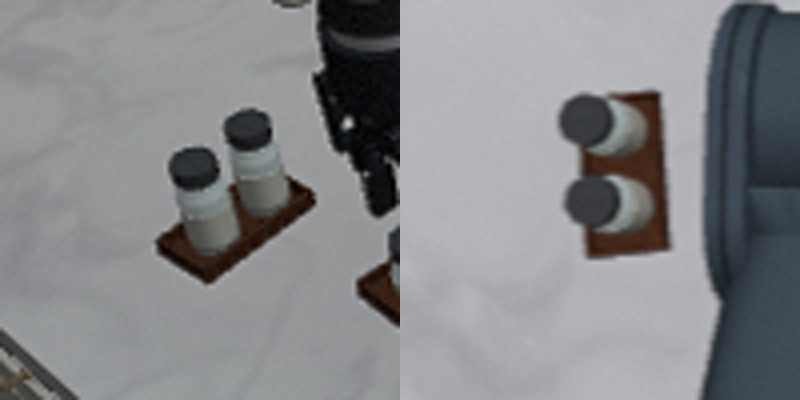

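The tall jar stands beside its fellow in the near half of its tray, at (205,205) left. Now turn the tool so the fingers straddle the handle bar.

Converted, 6.6 degrees / 90 = 0.0733.

```bash
python3 drive.py '[{"aperture": 60,"yaw": 0.0733},{"aperture": 60,"yaw": 0.0733},{"aperture": 60,"yaw": 0.0733},{"aperture": 60,"yaw": 0.0733},{"aperture": 60,"yaw": 0.0733},{"aperture": 60,"yaw": 0.0733},{"aperture": 60,"yaw": 0.0733},{"aperture": 60,"yaw": 0.0733}]'
python3 drive.py '[{"aperture": 45,"yaw": 0.0733},{"aperture": 45,"yaw": 0.0733},{"aperture": 45,"yaw": 0.0733},{"aperture": 45,"yaw": 0.0722},{"aperture": 45,"sx": -0.1033,"sy": -0.0123},{"aperture": 45,"sx": -0.1033,"sy": -0.0123},{"aperture": 45,"sx": -0.1033,"sy": -0.0123},{"aperture": 45,"sx": -0.1033,"sy": -0.0123}]'
python3 drive.py '[{"aperture": 40,"sx": -0.1033,"sy": -0.0123},{"aperture": 40,"sx": -0.1033,"sy": -0.0123},{"aperture": 40,"sx": -0.1033,"sy": -0.0123},{"aperture": 40},{"aperture": 40}]'
python3 - <<'E'
from h import *
s=status.state(); print(s["ee_rot"].round(3),tool(np.array([443.5,-172.2,68])-s["tcp_pos"]))
c=camrig.camera("top"); print(proj(c,[443.5,-172.2,85]))
p=proj(c,[443.5,-172.2,85]).astype(int)
s2=camrig.camera("scene"); q=proj(s2,[443.5,-172.2,120]).astype(int)
f=lambda c,p:cv2.resize(c["pixels"][p[1]-50:p[1]+50,p[0]-50:p[0]+50,::-1],(400,400),interpolation=cv2.INTER_CUBIC)
cv2.imwrite("pics/p4.png",np.hstack([f(s2,q),f(c,p)])); print(p,q)
E
```

```text
clock: 15.68
tcp_pos: [426.6, 53.2, 188.9]
ee_rot: [[-0.602, 0.798, -0.0], [0.798, 0.602, 0.001], [0.001, 0.0, -1.0]]
wrist_force: [0.6, -0.8, 0.4]
width: 60.1
grip_force: 0.0
clock: 16.35
tcp_pos: [436.0, -72.5, 189.0]
ee_rot: [[-0.193, 0.981, 0.0], [0.981, 0.193, 0.001], [0.0, 0.001, -1.0]]
wrist_force: [0.0, -0.9, -0.1]
width: 44.9
grip_force: 0.0
clock: 16.77
tcp_pos: [442.7, -166.2, 188.5]
ee_rot: [[-0.188, 0.982, -0.001], [0.982, 0.188, 0.001], [0.001, -0.0, -1.0]]
wrist_force: [-0.1, 0.9, -0.1]
width: 39.9
grip_force: 0.0
[[-0.188  0.982 -0.001]
 [ 0.982  0.188  0.001]
 [ 0.001 -0.    -1.   ]] [ -6.2  -0.3 120.5]
[353.0910127  228.86663973]
[353 228] [328 232]
```

View pics/p4.png

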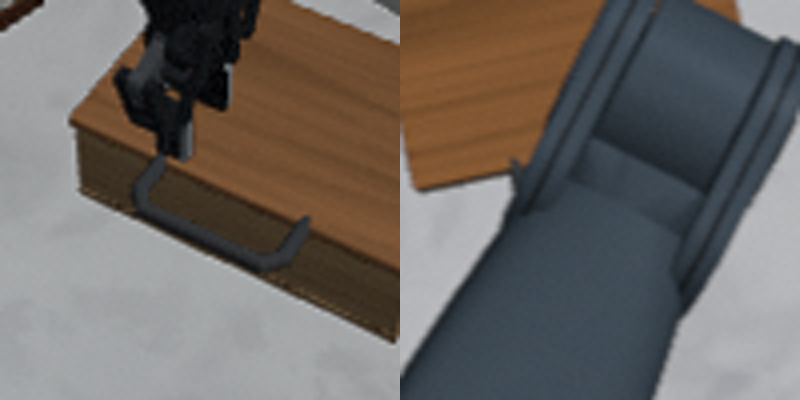

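The fingers are above the bar (bar about (210,235) in the left crop), aligned. Descend and grip.

Converted, 25 mm / 300 = 0.0833, 15 mm / 300 = 0.05.

```bash
python3 drive.py '[{"aperture": 34,"sx": -0.01,"sz": 0.0833},{"aperture": 34,"sz": 0.0833},{"aperture": 34,"sz": 0.0833},{"aperture": 34,"sz": 0.05},{"aperture": 34,"sz": 0.0333},{"aperture": 34}]'
python3 drive.py '[{"aperture": 34,"sz": 0.0267},{"aperture": 34,"sz": 0.0267},{"aperture": 34,"sz": 0.02},{"aperture": 34},{"aperture": 5},{"aperture": 5},{"aperture": 5},{"aperture": 5}]' 60
python3 drive.py '[{"aperture": 5},{"aperture": 5},{"aperture": 5},{"aperture": 5}]'
python3 - <<'E'
from h import *
R=status.state()["ee_rot"]; print(R.round(3))
a0=0
f=lambda a:np.array([-224*np.cos(a)+5*np.sin(a),224*np.sin(a)+5*np.cos(a)])
A=np.radians(np.linspace(0,60,21)); P=np.array([f(a) for a in A]); print(np.diff(P,axis=0).round(1).tolist())
E
```

```text
clock: 17.37
tcp_pos: [441.4, -166.7, 86.3]
ee_rot: [[-0.192, 0.981, -0.004], [0.981, 0.192, 0.003], [0.004, -0.004, -1.0]]
wrist_force: [-0.4, 1.3, -0.7]
width: 34.2
grip_force: 0.0
clock: 18.03
tcp_pos: [443.8, -169.2, 67.4]
ee_rot: [[-0.19, 0.982, 0.002], [0.982, 0.19, 0.0], [-0.0, 0.002, -1.0]]
wrist_force: [1.5, 0.8, 0.0]
width: 10.1
grip_force: 58.4
clock: 18.37
tcp_pos: [443.8, -169.3, 67.4]
ee_rot: [[-0.19, 0.982, 0.002], [0.982, 0.19, -0.0], [-0.001, 0.002, -1.0]]
wrist_force: [3.2, 1.4, 0.4]
width: 9.8
grip_force: 58.5
[[-0.19   0.982  0.002]
 [ 0.982  0.19  -0.   ]
 [-0.001  0.002 -1.   ]]
[[0.6, 11.7], [1.2, 11.7], [1.8, 11.6], [2.4, 11.5], [3.0, 11.3], [3.6, 11.2], [4.2, 11.0], [4.7, 10.7], [5.3, 10.5], [5.8, 10.2], [6.4, 9.9], [6.9, 9.5], [7.3, 9.1], [7.8, 8.7], [8.3, 8.3], [8.7, 7.9], [9.1, 7.4], [9.5, 6.9], [9.8, 6.4], [10.1, 5.9]]
```

Converted, -11.7 mm / 300 = -0.039, -11.6 mm / 300 = -0.0387.

```bash
python3 drive.py '[{"aperture": 5,"sy": 0.002,"sz": -0.039},{"aperture": 5,"sy": 0.004,"sz": -0.039},{"aperture": 5,"sy": 0.006,"sz": -0.0387},{"aperture": 5,"sy": 0.008,"sz": -0.0383},{"aperture": 5,"sy": 0.01,"sz": -0.0377},{"aperture": 5,"sy": 0.012,"sz": -0.0373},{"aperture": 5}]'
python3 - <<'E'
from h import *
s=status.state();print(s["wrist_torque"])
E
```

```text
clock: 18.95
tcp_pos: [455.8, -166.9, 137.5]
ee_rot: [[-0.19, 0.982, 0.001], [0.982, 0.19, -0.001], [-0.001, 0.001, -1.0]]
wrist_force: [2.4, 0.5, -2.5]
width: 9.8
grip_force: 58.6
[ 0.05326297 -0.16196686  0.0177022 ]
```

Converted, -11 mm / 300 = -0.0367, -10.7 mm / 300 = -0.0357.

```bash
python3 drive.py '[{"aperture": 5,"sy": 0.014,"sz": -0.0367},{"aperture": 5,"sy": 0.0157,"sz": -0.0357},{"aperture": 5,"sy": 0.0177,"sz": -0.035},{"aperture": 5,"sy": 0.0193,"sz": -0.034},{"aperture": 5,"sy": 0.0213,"sz": -0.033},{"aperture": 5,"sy": 0.023,"sz": -0.0317},{"aperture": 5,"sy": 0.0243,"sz": -0.0303},{"aperture": 5}]'
python3 drive.py '[{"aperture": 5,"sy": 0.026,"sz": -0.029},{"aperture": 5,"sy": 0.0277,"sz": -0.0277},{"aperture": 5,"sy": 0.029,"sz": -0.0263},{"aperture": 5,"sy": 0.0303,"sz": -0.0247},{"aperture": 5,"sy": 0.0317,"sz": -0.023},{"aperture": 5,"sy": 0.0327,"sz": -0.0213},{"aperture": 5,"sy": 0.0337,"sz": -0.0197},{"aperture": 5}]'
python3 drive.py '[{"aperture": 5},{"aperture": 5},{"aperture": 5},{"aperture": 5},{"aperture": 5},{"aperture": 5},{"aperture": 5},{"aperture": 5}]'
python3 - <<'E'
from h import *
c=camrig.camera("scene"); cv2.imwrite("pics/end.png",cv2.resize(c["pixels"][90:290,150:450,::-1],(780,520)))
s=status.state(); h=np.array([662.4,-129.1,80]); d=(s["tcp_pos"]+[0,0,19]-h); x=d@[.981,.193,0]
print(x,d[2],np.hypot(x,d[2]),np.degrees(np.arctan2(d[2],-x))-1.3)
E
```

```text
clock: 19.62
tcp_pos: [493.0, -159.7, 207.4]
ee_rot: [[-0.189, 0.982, -0.006], [0.982, 0.189, -0.002], [-0.001, -0.006, -1.0]]
wrist_force: [-6.2, -1.6, 3.0]
width: 9.5
grip_force: 59.4
clock: 20.28
tcp_pos: [555.1, -147.8, 261.7]
ee_rot: [[-0.189, 0.982, -0.003], [0.982, 0.189, -0.003], [-0.003, -0.003, -1.0]]
wrist_force: [-9.1, 0.2, 12.6]
width: 9.5
grip_force: 61.0
clock: 20.95
tcp_pos: [553.7, -148.0, 260.9]
ee_rot: [[-0.189, 0.982, -0.004], [0.982, 0.189, -0.003], [-0.002, -0.005, -1.0]]
wrist_force: [-9.5, -0.1, 12.2]
width: 9.4
grip_force: 60.9
-110.28069751956555 199.89514337271424 228.29783308082426 59.81479781068285
```

View pics/end.png

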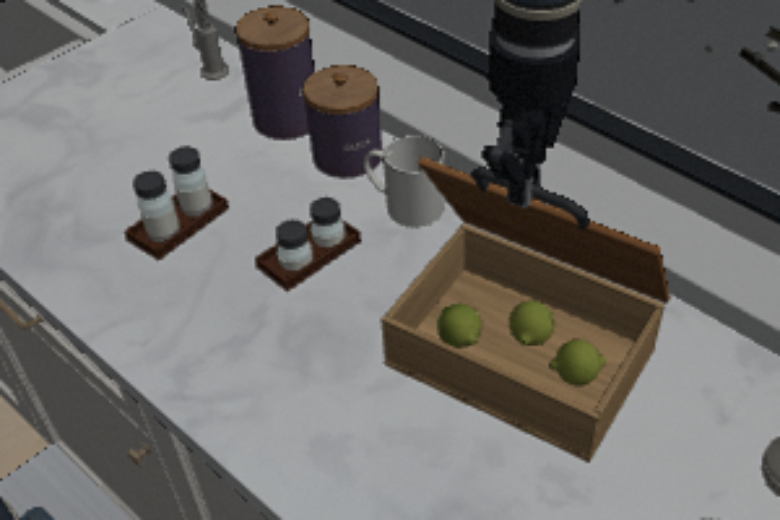

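The lid stands open at about 60° (estimates 59 to 62) with the fingers on the bar at (520,190), both jars in their trays, and the bystanders untouched.

```bash
python3 -c "
from station import env, camrig, status
s=status.state(); print(s['clock'],s['tcp_pos'],s['grip_force'],abs(s['joint_vel']).max()); print(env.sign_off())"
```

```text
21.0 [ 553.71774023 -148.0813507   260.89514337] 60.90170502662659 0.06842654704063536
the job is handed in; nothing more can be done
None
```

I handed the job in at 21 s: both jars stand upright in the near halves of their own trays, and the gripper is holding the lid open by its handle at about 60° (my estimates ran from 59 to 62). The sign-off did not report a verdict.

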